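# Press and slide the colour cassette home under the leaf spring

## Task

Load the dark brown reference cassette that lies on the meter's loading plate: with the fingertips in its orange thumb well, press it down hard against the sprung plate and, keeping it pressed, slide it under the red lips and the brass leaf spring until it is fully home against the stop and the plate has sprung up behind it. Only press and push: never lift or tip the cassette up, leave everything else on the bench and on the meter's shelf where it stands, and take the fingers clear at the end.

Things in the scene. Friction and masses are not known exactly. Their poses are not given: they have to be found in the camera images.
- meter: Roast-colour meter, bolted to the bench: aluminium base 12 mm thick, a straight channel open at the top, a black head at its far end. Origin: on the bench top (z = 0), on the channel's centre line under the throat, where the loading plate ends and the reading bay begins. +x along the channel to the head (the way a cassette goes in), z up. Channel 106 mm wide inside, 126 outside
- throat (a point): centre of the throat at bay floor level, 12 mm above the bench; its axes are the meter's. Loading plate: x -156 to -2 mm from here, guide walls beside it 26 mm above the bench. Reading bay: x 0 to 124 mm, floor 12 mm and side walls 39 mm above the bench, then the head's stop face. A side shelf 12 mm high lies on the -y side (y -63 to -161, x -100 to 100 mm)
- lips (a point): centre of the gap between the two red hold-down lips, which run along the side walls over the bay's first 70 mm (meter x 0 to 70 mm). Their undersides are 33.5 mm and tops (height of this point) 39 mm above the bench. The gap between them is 80 mm wide and open from above, so that fingers can travel along it. Point at meter x = 35 mm
- stop (a point): centre of the head's stop face, meter x = 124 mm, 26 mm above the bench. The head's foot behind it is 32 mm high, its tall part (from x = 146 mm on) 77 mm
- cassette: The cassette to load: loose white plate 120 mm long (x), 100 wide (y), 18 thick, about 0.2 kg, with a round dark brown tile in its front half and an orange thumb well in its rear half. Origin: centre of the underside; +x to its nose. Starts flat on the raised loading plate, nose 3 to 26 mm short of the throat, top 38 mm above the bench; it must sink 4.5 mm or more to clear the red lips
- well (a point): centre of the floor of the cassette's thumb well, 30 mm behind the cassette's centre (-x), 11 mm above its underside. The well is 40 mm (x) by 50 mm (y), 7 mm deep, with upright walls: a fingertip standing in it can press the cassette down and push its front wall, 10 mm behind the cassette's centre
- home (a point): fixed point of the meter, 64 mm past the throat at floor height (12 mm above the bench): where the cassette's origin is when its nose touches the stop, fully home. Axes as the meter's
- plate (a joint): sprung steel loading plate under the cassette: 0 = up (top 20 mm above the bench, 8 mm above the bay floor), 0.0075 m = fully down (0.5 mm above the bay floor). With the cassette on it about 5 N starts it down, about 12 N holds it fully down. Once the cassette's tail is past the throat it springs up behind it and locks it in
- leaf (a joint): brass leaf spring, 30 mm wide, hinged at the head at meter x = 137 mm, 39 mm above the bench. Slopes down towards the throat to a bend at x = 97 mm, 25 mm above the bench, then up to its tip at x = 77 mm, 39 mm above the bench. 0 = hanging free; a cassette under it lifts it to about 0.13 rad. Presses down with about 4 N and drags by a few newtons
- spare_cassette: a second white cassette of the same make (120 x 100 x 18 mm) with a light tan tile, lying on the bench to the robot's right: not wanted. Origin: centre of the underside
- sample_jar: small amber glass jar with black lid, 44 mm across, 60 mm tall, on the meter's side shelf. Origin: centre of the underside
- tamper: small steel tamper standing upright, 42 mm across, 50 mm tall, on the meter's side shelf. Origin: centre of the underside
- cup: white cup, 80 mm across, 60 mm tall, on the bench to the robot's left. Origin: centre of the underside
- spoon: spoon 160 mm long lying on the bench to the right
- brush: brush 170 mm long lying on the bench to the left
- sieve: steel sieve ring, 100 mm across, 30 mm tall, lying on the bench to the right. Origin: centre of the underside
Mind the look-alikes: they are no part of the job. Leave any blue or green look-alike of the cassette alone.

How it is judged:
On the way, in this order (a step that is already met when the one before it is completed fails the run):
1. the cassette is pressed down on the sprung plate with the fingers (plate more than 4 mm down) (value of joint plate above 0.004 m and contact force between the fingers and cassette above 3 N), for 0.1 s.
2. the cassette is slid under the leaf spring by the fingers (leaf lifted, cassette in the throat) (value of joint leaf above 0.07 rad and x of cassette in the frame of meter above 0.03 m and contact force between the fingers and cassette above 1 N), for 0.1 s.
At the end, for the whole second after the job is handed in: The cassette lies flat on the bay floor (within 2 mm of it and 0.04 rad of level), at rest, within 3 mm of fully home; the leaf spring bears on it (lifted more than 0.07 rad) and the loading plate is up behind it (less than 1.5 mm down) (x of cassette in the frame of home between -0.003 and 0.003 m and z of cassette in the frame of home below 0.002 m and angle between cassette's own z axis and vertical below 0.04 rad and linear speed of cassette below 0.02 m/s and value of joint plate below 0.0015 m and value of joint leaf above 0.07 rad); the robot touches nothing.
It fails at once if the cassette is lifted (more than 10 mm above where it starts) (z of cassette in the frame of meter above 0.03 m).
It fails at once if the cassette is tipped by more than 0.25 rad (angle between cassette's own z axis and vertical above 0.25 rad).
It fails at once if something else on the bench or the meter's shelf is moved (more than 15 mm) (distance of any of spare_cassette, sample_jar, tamper, cup, spoon, brush, sieve from where it was at the start of the episode above 0.015 m).
It also fails if it takes over 43 s, if anything falls off the work surface, if the arm or the gripper's body presses on something with over 40 N, if the wrist force passes 120 N, or if a joint passes its speed limit or range.

## Robot

A 6-joint arm with a two-finger parallel gripper is mounted at the origin on the work surface. World frame = base frame: x ahead of the robot, y to its left, z up, the work surface at z = 0. Lengths are in m, angles in rad, forces in N, time in s.
With the tool pointing down it reaches from about 0.25 to 0.725 m from the base axis. Payload 4 kg.
Tool frame: the origin (TCP) lies on the centre line of the jaws, within the pads' length; the fingertips stand 25 mm ahead of it and the grasp point (between the pads) lies 6 mm ahead of it; z points along the fingers, x is the direction in which the jaws open and shut, and the axes are right-handed (so a half turn about z gives the same grasp; the last joint's range is limited). The gripper opens to 85 mm and grips with 20 to 120 N. Pads are 22 mm wide; open, the fingers measure 114 mm over their backs; the gripper's body (76 mm by 85 mm) begins 54 mm behind the grasp point. The pads swing forward as they close: fully open they stand 13 mm farther back than shut.
Start: joints at [-1.245, 0.241, 0.005, 1.335, 0, 1.571], TCP at [0.16, -0.474, 0.256] pointing down, gripper open.
Joint ranges: [-2.72, 2.72], [-1.05, 1.87], [-1.09, 1.28], [-1.99, 2.15], [-1.42, 1.44], [-3.14, 3.14]. Speed limits (rad/s): [2.79, 2.79, 3.14, 3.14, 3.14, 3.14].

## Interface

Orientations are given as a unit quaternion [x, y, z, w].
In Python, from workcell import bot, imaging, order gives the robot as it stands.
- The arm moves only by the tool carry_out, never from a script. Its argument "moves" is a list of rows, each a list of 5 numbers: the shift along the tool's x, y, z scaled (see below), then the turn about the tool's z scaled (see below), then the opening, from -1 (shut) to 1 (fully open). In form: [[tx, ty, tz, roll, hand], ...]. A call has 1 to 20 rows; each row is the pose to reach, as a shift and turn from the pose commanded when the call began, along the tool's axes at that moment; what a row does not reach only later rows make up. The controller multiplies each number of a shift by 0.1 m and each number of a turn by 90 degrees. A row lasts 1/10 s, in which the tool goes at most 50 mm and 8.59 degrees, less where a joint would pass 70% of its speed; a pose out of reach is approached as far as the arm can. A call with a number of a shift or a turn outside -1 to 1 is refused whole. A call with a gripper value outside its range is refused whole. The fingers move at their own pace and stop on an object; the grip force is fixed at half the most. Time passes only in rows, so rows that repeat a pose let the fingers close. It gives the time, the measured TCP pose, the force and the opening at its end, in the units of the state.
- bot.get_obs(): the state, without advancing time (a new reading comes with each control period).
- imaging.camera(name): name is "scene" or "side" or "wrist"; returns the picture (480x640x3 uint8, red, green, blue); there is no depth.
- imaging.camera_model(name): a dict with "fovy" (degrees; the focal length in pixels is half the picture's height over the tangent of half this angle, whatever the lens; pixels are square), "cx", "cy" (the principal point, pixels), "eye" and "rotation" of the camera in the world. Camera axes: x right, y up, looking along -z (the intrinsics and any distortion apply to the point x, -y, -z); pixel columns grow to the right and rows downward; lengths in m; the calibration is good to about 2 mm. The wrist camera is an equidistant fisheye: a pixel r from the principal point sees the ray r / f radians off the axis. A picture is of the moment at which its call begins: read the wrist's pose just before it. camera_model takes no time and is no camera call; for the wrist camera it gives the pose at the moment of the call.
- order.job_done(): hands the job in, once; it reports no verdict.
The state is a dict: "clock": time; "joint_pos": joint angles; "joint_vel": joint speeds; "tau": joint torques, N m; "eef_pos": TCP position; "tool_rot": TCP orientation; "ft_force": force on the tool from outside, world axes, zero at the start; "ft_torque": the same for the moment, N m; "grip_width": finger opening in m.
Only numpy, scipy, OpenCV 4.12 (cv2) and the standard library are available. Lean on these libraries where they do the work, as an engineer would, in place of code of your own. Each camera call takes 0.05 s, during which the arm holds its last target.

## Working session

There is one attempt and no reset: what is moved stays moved. The work goes in short steps, Python scripts to look and compute and a tool call to move; the robot and the scene stay as the last step left them, time stands still between calls to the robot, and variables do not carry over. Pictures are saved under pics/ and viewed, and the job is handed in when it is done.

Besides the shell and the picture viewer there is one more tool, called after "Call:" in YAML: its name, and indented under it one key for each argument. carry_out: Moves the arm, as the interface text tells. Its arguments: {"type":"object","properties":{"moves":{"type":"array","items":{"type":"array","items":{"type":"number","minimum":-1,"maximum":1}}}},"required":["moves"]}

```bash
mkdir -p pics
cat > h.py <<'E'
import numpy as np, cv2
from workcell import bot, imaging, order
def K(m,h=480):
    return h/2/np.tan(np.radians(m["fovy"])/2)
def ray(m,u,v,fish=False):
    f=K(m);x=(u-m["cx"])/f;y=(v-m["cy"])/f
    if fish:
        r=np.hypot(x,y);s=np.sin(r)/r if r>1e-9 else 1
        d=np.array([x*s,-y*s,-np.cos(r)])
    else: d=np.array([x,-y,-1.])
    return np.array(m["rotation"]).reshape(3,3)@d
def onz(m,u,v,z,fish=False):
    d=ray(m,u,v,fish);e=np.array(m["eye"]);return e+d*(z-e[2])/d[2]
def proj(m,p,fish=False):
    q=np.array(m["rotation"]).reshape(3,3).T@(np.array(p)-np.array(m["eye"]));x,y,z=q[0],-q[1],-q[2];f=K(m)
    if fish:
        r=np.hypot(x,y);t=np.arctan2(r,z);return np.array([m["cx"]+f*t*x/r,m["cy"]+f*t*y/r])
    return np.array([m["cx"]+f*x/z,m["cy"]+f*y/z])
E
python3 - <<'E'
from h import *
o=bot.get_obs();print(o)
for n in("scene","side","wrist"):
    m=imaging.camera_model(n);im=imaging.camera(n);print(n,m);cv2.imwrite(f"pics/{n}0.png",im[:,:,::-1])
E
```

```text
{'clock': 0.0, 'joint_pos': array([-1.24498679e+00,  2.41442821e-01,  3.70549114e-03,  1.33518659e+00,
       -1.32441714e-05,  1.57082708e+00]), 'joint_vel': array([-7.05230763e-04,  2.75927805e-04,  4.48482603e-04, -3.84775131e-04,
        1.74397659e-03, -8.90822720e-05]), 'tau': array([ 2.74388885e-04, -3.72321939e+01,  2.52405274e+01,  1.68928021e-02,
        4.82685550e-05, -1.50803029e-06]), 'eef_pos': array([ 0.15984772, -0.47314453,  0.25539084]), 'tool_rot': array([ 8.12417758e-01, -5.83074827e-01, -8.68127960e-04, -6.14866887e-04]), 'ft_force': array([-0.15666533, -0.04679132,  0.42123372]), 'ft_torque': array([ 0.01141457,  0.03955952, -0.00705984]), 'grip_width': 0.08566531763641548}
scene {'fovy': 53.6347523780274, 'cx': 313.9382242727656, 'cy': 242.6785959570935, 'eye': array([ 1.16851047, -0.57553852,  0.74362533]), 'rotation': array([0.40482339, 0.186727  , 0.37205558, 0.81414108])}
side {'fovy': 52.67744970556917, 'cx': 319.00235775291026, 'cy': 236.28002205785913, 'eye': array([-0.03736572,  0.77323201,  0.66746142]), 'rotation': array([-0.14578827,  0.46069557,  0.83958281, -0.24820571])}
wrist {'fovy': 65.70646984690485, 'cx': 318.8015103604019, 'cy': 239.19292379159864, 'eye': array([ 0.23099202, -0.44901692,  0.37218171]), 'rotation': array([-0.12008958,  0.08740647, -0.57632344,  0.80361054])}
```

```bash
sed -i 's/np.array(m\["rotation"\]).reshape(3,3)/R_(m)/g; 2a from scipy.spatial.transform import Rotation as Rn\ndef R_(m): return Rn.from_quat(m["rotation"]).as_matrix()' h.py; head -5 h.py
```

```text
import numpy as np, cv2
from workcell import bot, imaging, order
from scipy.spatial.transform import Rotation as Rn
def R_(m): return Rn.from_quat(m["rotation"]).as_matrix()
def K(m,h=480):
```

View pics/scene0.png

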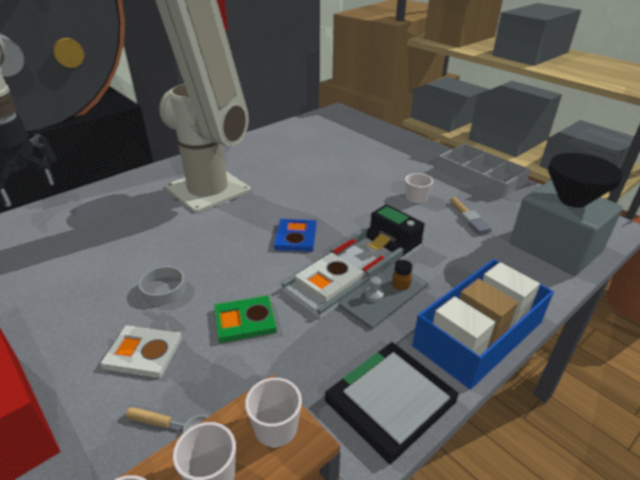

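View pics/side0.png

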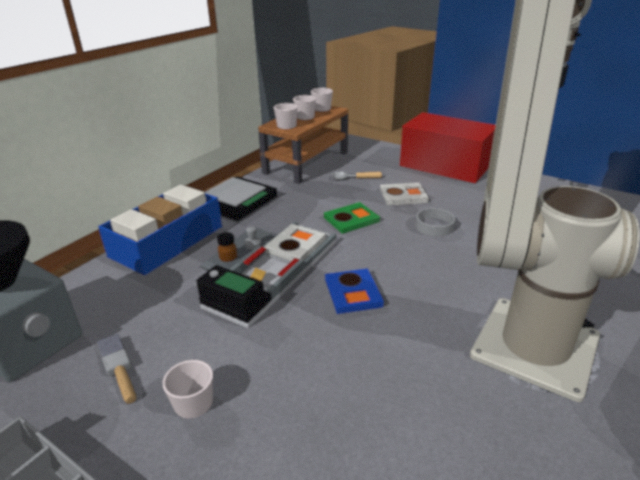

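View pics/wrist0.png

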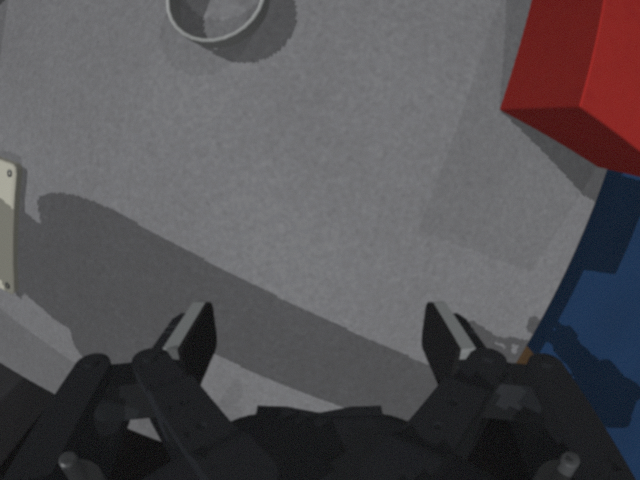

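Run:
```python
import cv2
a=cv2.imread("pics/scene0.png")[200:330,270:440];b=cv2.imread("pics/side0.png")[210:330,190:350]
cv2.imwrite("pics/c1.png",cv2.resize(a,None,fx=4.5,fy=4.5,interpolation=2));cv2.imwrite("pics/c2.png",cv2.resize(b,None,fx=4.5,fy=4.5,interpolation=2))
```

```text
(no output)
```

View pics/c1.png

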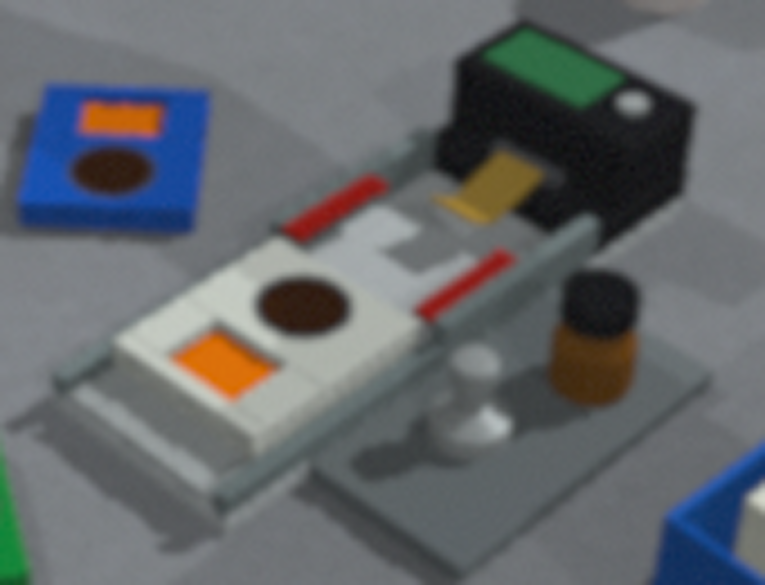

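View pics/c2.png

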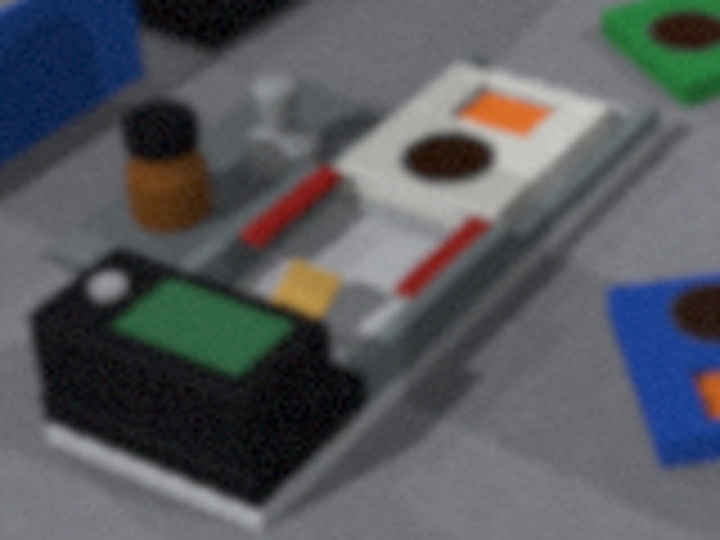

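The candidates are the white cassette on the plate (scene 330,278), the white spare with the tan tile (143,350), the green one (245,318) and the blue one (296,235). I choose (330,278): it is white, has a dark brown tile and lies in the channel. The crops confirm this.

Run:
```python
from h import *
box={"scene":(270,200,440,330),"side":(190,210,335,330)}
P={}
for n in box:
    m=imaging.camera_model(n);im=cv2.imread(f"pics/{n}0.png");hsv=cv2.cvtColor(im,cv2.COLOR_BGR2HSV)
    H,S,V=[hsv[:,:,i].astype(int) for i in range(3)]
    x0,y0,x1,y1=box[n];roi=np.zeros(H.shape,bool);roi[y0:y1,x0:x1]=1
    masks={"red":(((H<5)|(H>172))&(S>150)&(V>90),0.039),"orange":((H>=8)&(H<18)&(S>180)&(V>180),0.031),"tile":((V<75)&(H<20)&(S>80),0.038)}
    for k,(mk,z) in masks.items():
        c,l,st,ce=cv2.connectedComponentsWithStats((mk&roi).astype(np.uint8))
        for i in range(1,c):
            if st[i,4]>25:
                print(n,k,ce[i].round(1),st[i,4],onz(m,*ce[i],z).round(4))
                if k in("red","orange"):
                    pts=np.argwhere(l==i)[:,::-1].astype(np.float32)
                    W=np.array([onz(m,u,v,z)[:2] for u,v in pts],np.float32)
                    print("   rect",cv2.minAreaRect(W))
```

```text
scene red [343.9 245.9] 95 [0.5184 0.0795 0.039 ]
   rect ((0.5182133316993713, 0.08081592619419098), (0.013586576096713543, 0.06846092641353607), 3.267552137374878)
scene red [373.  262.7] 63 [0.6099 0.0861 0.039 ]
   rect ((0.6100952625274658, 0.08592936396598816), (0.008731409907341003, 0.06612174212932587), 4.525050640106201)
scene orange [296.  226.3] 63 [0.3682 0.0509 0.031 ]
   rect ((0.3670985996723175, 0.05177443102002144), (0.03679686412215233, 0.018198594450950623), 48.9725456237793)
scene orange [319.2 280.8] 138 [ 0.5681 -0.0443  0.031 ]
   rect ((0.5677458643913269, -0.044038329273462296), (0.038991980254650116, 0.02659045159816742), 3.434670925140381)
scene tile [294.4 237.5] 94 [0.4114 0.0107 0.038 ]
scene tile [337.  267.6] 142 [0.5669 0.0115 0.038 ]
scene tile [400.2 274.4] 42 [0.6781 0.1031 0.038 ]
scene tile [398.9 283.9] 135 [0.6975 0.0765 0.038 ]
side red [253.9 255.8] 94 [0.6015 0.0958 0.039 ]
   rect ((0.6017506718635559, 0.09433087706565857), (0.012431349605321884, 0.07020602375268936), 3.244913339614868)
side red [287.8 266.9] 59 [0.5095 0.0891 0.039 ]
   rect ((0.5097017884254456, 0.08757585287094116), (0.007660661358386278, 0.06368239969015121), 2.778505802154541)
side orange [301.7 234.8] 60 [ 0.5683 -0.0473  0.031 ]
   rect ((0.5683762431144714, -0.04720044881105423), (0.033754777163267136, 0.019578412175178528), 5.9437665939331055)
side tile [289.3 244.5] 107 [0.5614 0.0132 0.038 ]
side tile [231.2 250.5] 109 [0.6618 0.1061 0.038 ]
```

Call:
carry_out:
  moves:
    - [0,0,0,-0.09,-1]
    - [0,0,0,-0.18,-1]
    - [0,0,0,-0.27,-1]
    - [0,0,0,-0.36,-1]
    - [0,0,0,-0.45,-1]
    - [0,0,0,-0.54,-1]
    - [0,0,0,-0.63,-1]
    - [0,0,0,-0.72,-1]
    - [0,0,0,-0.81,-1]
    - [0,0,0,-0.83,-1]
    - [0,0,0,-0.83,-1]

```text
clock: 1.25
eef_pos: [0.1599, -0.4735, 0.2559]
tool_rot: [1.0, 0.029, -0.0, -0.0]
ft_force: [0.3, 0.4, 1.0]
grip_width: -0.0002
```

Call:
carry_out:
  moves:
    - [0.25,-0.25,0,0,-1]
    - [0.5,-0.5,0,0,-1]
    - [0.75,-0.75,0,0,-1]
    - [1,-1,0,0,-1]
    - [1,-1,0,0,-1]

```text
clock: 1.75
eef_pos: [0.2558, -0.3653, 0.2563]
tool_rot: [1.0, 0.032, 0.0, -0.001]
ft_force: [-0.8, -0.3, 0.2]
grip_width: -0.0004
```

Call:
carry_out:
  moves:
    - [0.25,-0.25,0,0,-1]
    - [0.5,-0.5,0,0,-1]
    - [0.75,-0.75,0,0,-1]
    - [1,-1,0,0,-1]
    - [1,-1,0,0,-1]

```text
clock: 2.25
eef_pos: [0.3497, -0.2604, 0.2562]
tool_rot: [1.0, 0.032, 0.0, -0.0]
ft_force: [-0.0, -0.5, 0.4]
grip_width: 0.0003
```

Call:
carry_out:
  moves:
    - [0.25,-0.25,0,0,-1]
    - [0.5,-0.5,0,0,-1]
    - [0.75,-0.75,0,0,-1]
    - [1,-1,0,0,-1]
    - [1,-1,0,0,-1]

```text
clock: 2.75
eef_pos: [0.4438, -0.1553, 0.256]
tool_rot: [1.0, 0.031, 0.0, -0.0]
ft_force: [-1.0, 0.0, -0.1]
grip_width: 0.0003
```

Call:
carry_out:
  moves:
    - [0.3,-0.1,0.1,0,-1]
    - [0.6,-0.2,0.2,0,-1]
    - [1,-0.3,0.3,0,-1]
    - [1,-0.4,0.4,0,-1]
    - [1,-0.4,0.4,0,-1]

```text
clock: 3.25
eef_pos: [0.5379, -0.1109, 0.2137]
tool_rot: [1.0, 0.03, -0.003, -0.0]
ft_force: [-0.5, -0.2, 0.4]
grip_width: -0.0002
```

Call:
carry_out:
  moves:
    - [0.26,-0.06,0.1,0,-1]
    - [0.26,-0.06,0.1,0,-1]
    - [0.26,-0.06,0.1,0,-1]

```text
clock: 3.55
eef_pos: [0.5639, -0.1045, 0.2066]
tool_rot: [1.0, 0.029, -0.0, 0.0]
ft_force: [0.2, 0.9, 0.3]
grip_width: 0.0001
```

Run:
```python
from h import *
import json
m=imaging.camera_model("wrist");im=imaging.camera("wrist");cv2.imwrite("pics/wrist1.png",im[:,:,::-1])
print(m,bot.get_obs()["eef_pos"]);json.dump({k:np.array(v).tolist() for k,v in m.items()},open("w1.json","w"))
```

```text
{'fovy': 65.70646984690485, 'cx': 318.8015103604019, 'cy': 239.19292379159864, 'eye': array([ 0.55971024, -0.02913902,  0.32328115]), 'rotation': array([-0.14865925, -0.00384657,  0.02869552,  0.98846457])} [ 0.56388579 -0.1044416   0.20696103]
```

View pics/wrist1.png

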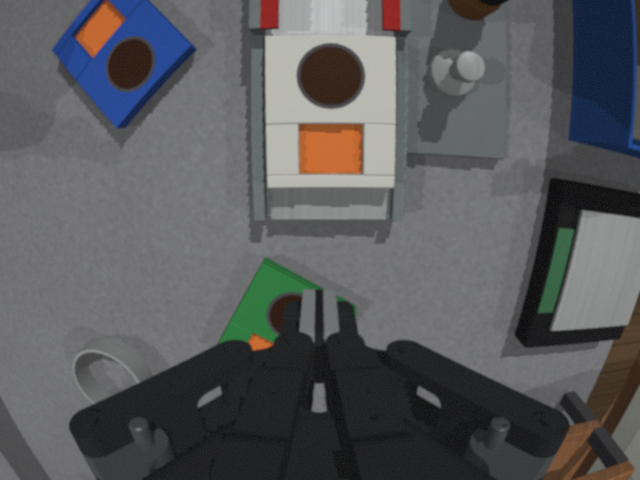

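The picture shows the cassette square in the channel: tile at (331,75), well at (331,149), nose edge at row 36, and lip ends at row ~30.

Run:
```python
from h import *
import json
m=json.load(open("w1.json"));im=cv2.imread("pics/wrist1.png");hsv=cv2.cvtColor(im,cv2.COLOR_BGR2HSV)
H,S,V=[hsv[:,:,i].astype(int) for i in range(3)]
def comp(mk,box,z,name):
    x0,y0,x1,y1=box;q=np.zeros(mk.shape,np.uint8);q[y0:y1,x0:x1]=mk[y0:y1,x0:x1]
    c,l,st,ce=cv2.connectedComponentsWithStats(q);i=1+np.argmax(st[1:,4])
    W=np.array([onz(m,u,v,z,True)[:2] for v,u in np.argwhere(l==i)],np.float32)
    print(name,st[i],ce[i].round(1),W.mean(0).round(4),"rect",cv2.minAreaRect(W));return W
comp((H>=8)&(H<18)&(S>180)&(V>150),(290,110,380,185),.031,"well")
comp((V<90)&(S>80),(285,35,375,120),.038,"tile")
comp((S<40)&(V>185),(255,33,405,196),.038,"cass")
a=comp(((H<5)|(H>172))&(S>150),(250,0,290,60),.039,"lipL")
b=comp(((H<5)|(H>172))&(S>150),(370,0,405,60),.039,"lipR")
for n,u,v,z in [("nL",265,36,.038),("nR",396,36,.038),("rL",267,178,.038),("rR",394,178,.038),("lipLend",270,29,.039),("lipRend",392,29,.039),("wallRoutRear",404,220,.026),("wallLoutRear",254,220,.026)]:
    print(n,onz(m,u,v,z,True).round(4))
```

```text
well [ 301  129   60   43 2436] [330.2 150.9] [ 0.5694 -0.0464] rect ((0.5695005655288696, -0.0457855649292469), (0.046582404524087906, 0.0332627147436142), 3.961909770965576)
tile [ 301   48   59   56 2615] [330.4  75.4] [0.5658 0.0123] rect ((0.5655187964439392, 0.01231406070291996), (0.04369613528251648, 0.04321420192718506), 3.6785683631896973)
cass [277 126  19  22 130] [287.6 135. ] [ 0.5361 -0.0355] rect ((0.5362805128097534, -0.03522501885890961), (0.014541550539433956, 0.015102039091289043), 57.32381820678711)
lipL [261   0  17  29 463] [268.7  13.4] [0.5161 0.0604] rect ((0.5163596868515015, 0.06034564599394798), (0.012340575456619263, 0.0239863358438015), 4.10574197769165)
lipR [383   0  17  31 506] [391.   14.8] [0.6092 0.0657] rect ((0.6091880798339844, 0.06609497964382172), (0.01253355760127306, 0.025991205126047134), 2.223884344100952)
nL [0.5145 0.0418 0.038 ]
nR [0.614  0.0487 0.038 ]
rL [ 0.5215 -0.0695  0.038 ]
rR [ 0.6203 -0.0634  0.038 ]
lipLend [0.5181 0.0473 0.039 ]
lipRend [0.6104 0.0538 0.039 ]
wallRoutRear [ 0.6351 -0.0995  0.026 ]
wallLoutRear [ 0.5099 -0.1069  0.026 ]
```

Call:
carry_out:
  moves:
    - [0.05,-0.3,0.3,-0.006,-1]
    - [0.1,-0.59,0.6,-0.006,-1]
    - [0.1,-0.59,0.9,-0.006,-1]
    - [0.1,-0.59,1,-0.006,-1]
    - [0.1,-0.59,1,-0.006,-1]

```text
clock: 4.1
eef_pos: [0.5698, -0.0445, 0.1056]
tool_rot: [0.999, 0.034, -0.002, -0.0]
ft_force: [-0.5, -0.2, 0.2]
grip_width: -0.0
```

Call:
carry_out:
  moves:
    - [0,0,0.2,0,-1]
    - [0,0,0.2,0,-1]
    - [0,0,0.2,0,-1]

```text
clock: 4.4
eef_pos: [0.572, -0.0446, 0.0879]
tool_rot: [0.999, 0.033, 0.001, 0.0]
ft_force: [-0.9, -0.1, 1.2]
grip_width: -0.0
```

Run:
```python
from h import *
o=bot.get_obs();print(o["eef_pos"],o["ft_force"],Rn.from_quat(o["tool_rot"]).as_matrix().round(4))
for n,c in(("wrist",0),("side",(190,170,350,290)),("scene",(270,200,430,320))):
    im=imaging.camera(n)[:,:,::-1]
    if c: im=cv2.resize(im[c[1]:c[3],c[0]:c[2]],None,fx=4,fy=4,interpolation=2)
    cv2.imwrite(f"pics/{n}2.png",im)
```

```text
[ 0.57196213 -0.04464127  0.08788602] [-0.85827184 -0.07069392  1.23411087] [[ 9.978e-01  6.690e-02  1.500e-03]
 [ 6.690e-02 -9.978e-01 -2.000e-04]
 [ 1.400e-03  3.000e-04 -1.000e+00]]
```

View pics/wrist2.png

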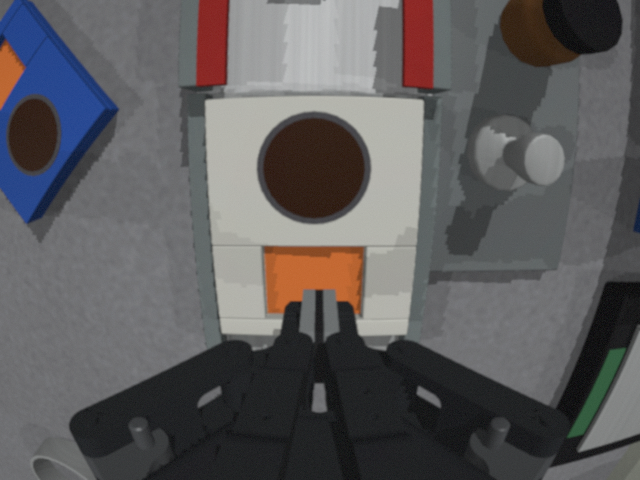

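View pics/scene2.png

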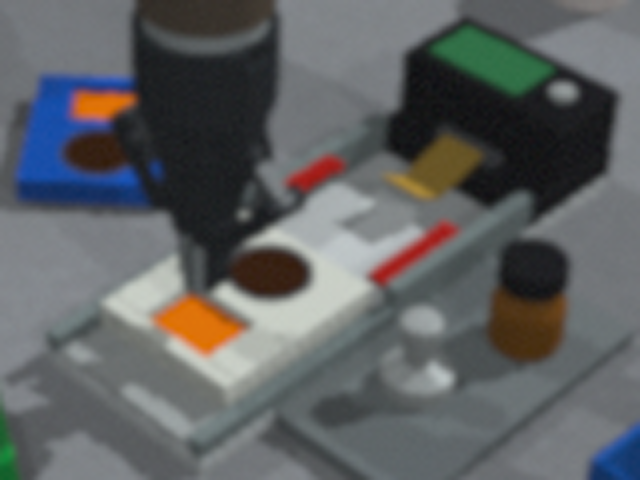

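Run:
```python
from h import *
m=imaging.camera_model("wrist")
for n,u,v,z in [("rimF",314,246,.038),("rimR",314,317,.038),("rimR_floor",314,317,.031),("L",264,280,.038),("R",365,280,.038),("nose",314,96,.038),("tail",314,334,.038),("tip",319,290,.063),("tip50",319,290,.05),("lipL",211,86,.039),("lipR",418,88,.039)]: print(n,onz(m,u,v,z,True).round(4))
o=bot.get_obs();R=Rn.from_quat(o["tool_rot"]).as_matrix()
for d in(.012,.025,.038): print(d,proj(m,o["eef_pos"]+R@[0,0,d],True),proj(m,o["eef_pos"]+R@[0,-.011,d],True))
```

```text
rimF [ 0.569  -0.0236  0.038 ]
rimR [ 0.5714 -0.0617  0.038 ]
rimR_floor [ 0.5716 -0.0656  0.031 ]
L [ 0.5456 -0.0429  0.038 ]
R [ 0.5951 -0.0395  0.038 ]
nose [0.5645 0.0454 0.038 ]
tail [ 0.5721 -0.0719  0.038 ]
tip [ 0.5721 -0.0347  0.063 ]
tip50 [ 0.5725 -0.0407  0.05  ]
lipL [0.518  0.0485 0.039 ]
lipR [0.6104 0.0536 0.039 ]
0.012 [318.63914143 325.34990698] [318.64355572 300.81705738]
0.025 [318.64994876 310.13006923] [318.65458975 286.92393424]
0.038 [318.65940639 296.93990371] [318.66414631 274.99316294]
```

Call:
carry_out:
  moves:
    - [-0.02,-0.06,0.1,0,-1]
    - [-0.02,-0.06,0.2,0,-1]
    - [-0.02,-0.06,0.28,0,-1]
    - [-0.02,-0.06,0.28,0,-1]
    - [-0.02,-0.06,0.28,0,-1]

```text
clock: 5.05
eef_pos: [0.5687, -0.0379, 0.0577]
tool_rot: [0.999, 0.034, -0.001, -0.0]
ft_force: [0.5, -0.3, 0.4]
grip_width: -0.0001
```

Call:
carry_out:
  moves:
    - [0,0,0.02,0,-1]
    - [0,0,0.04,0,-1]
    - [0,0,0.06,0,-1]
    - [0,0,0.06,0,-1]

```text
clock: 5.45
eef_pos: [0.5695, -0.038, 0.0534]
tool_rot: [0.999, 0.034, 0.001, 0.0]
ft_force: [-2.0, 0.1, 7.4]
grip_width: -0.0002
```

Call:
carry_out:
  moves:
    - [0,0,0.02,0,-1]
    - [0,0,0.04,0,-1]
    - [0,0,0.06,0,-1]
    - [0,0,0.06,0,-1]
    - [0,0,0.06,0,-1]

```text
clock: 5.95
eef_pos: [0.5702, -0.0381, 0.0487]
tool_rot: [0.999, 0.034, 0.002, 0.0]
ft_force: [-2.9, 0.3, 12.0]
grip_width: 0.0003
```

Call:
carry_out:
  moves:
    - [0,0,0.03,0,-1]
    - [0,0,0.05,0,-1]
    - [0,0,0.05,0,-1]
    - [0,0,0.05,0,-1]

```text
clock: 6.35
eef_pos: [0.5713, -0.0381, 0.0482]
tool_rot: [0.999, 0.034, 0.004, 0.0]
ft_force: [-10.0, 1.1, 35.8]
grip_width: 0.0002
```

Run:
```python
from h import *
cv2.imwrite("pics/wrist3.png",imaging.camera("wrist")[:,:,::-1]);o=bot.get_obs();print(o["eef_pos"],o["ft_force"])
```

```text
[ 0.57132128 -0.03817004  0.04819525] [-10.7864867    0.22648255  36.23595852]
```

View pics/wrist3.png

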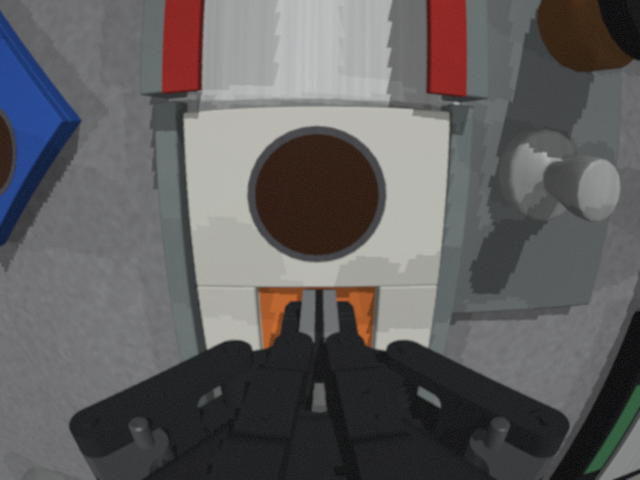

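Call:
carry_out:
  moves:
    - [-0.01,0,-0.015,0,-1]
    - [-0.01,-0.03,-0.02,0,-1]
    - [-0.01,-0.06,-0.02,0,-1]
    - [-0.01,-0.1,-0.02,0,-1]
    - [-0.01,-0.14,-0.02,0,-1]
    - [-0.01,-0.18,-0.02,0,-1]
    - [-0.01,-0.22,-0.02,0,-1]
    - [-0.01,-0.26,-0.02,0,-1]
    - [-0.01,-0.3,-0.02,0,-1]
    - [-0.01,-0.3,-0.02,0,-1]

```text
clock: 7.4
eef_pos: [0.5702, -0.0096, 0.0485]
tool_rot: [0.999, 0.034, 0.005, 0.002]
ft_force: [-1.9, -3.5, 20.5]
grip_width: 0.0
```

Run:
```python
from h import *
cv2.imwrite("pics/wrist4.png",imaging.camera("wrist")[:,:,::-1]);o=bot.get_obs();print(o["eef_pos"],o["ft_force"])
```

```text
[ 0.57014953 -0.00959839  0.04845442] [-1.9709237  -3.73584415 21.5207567 ]
```

View pics/wrist4.png

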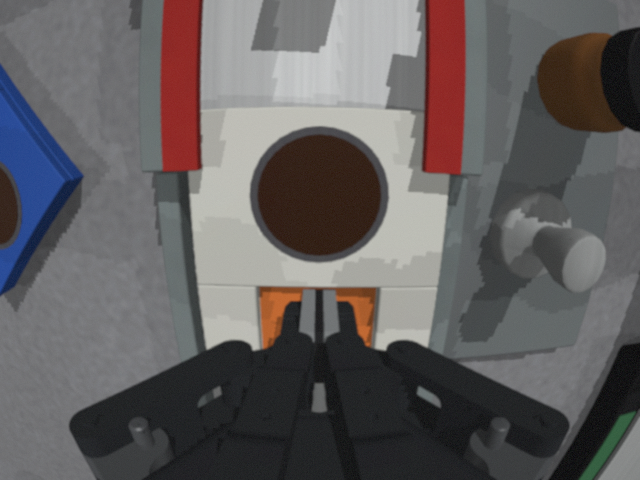

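The nose (row 106) has passed under both lips, whose ends are at row 170. The cassette moves with the fingers.

Call:
carry_out:
  moves:
    - [0,-0.05,0,0,-1]
    - [0,-0.1,0,0,-1]
    - [0,-0.15,0,0,-1]
    - [0,-0.2,0,0,-1]
    - [0,-0.25,0,0,-1]
    - [0,-0.3,0,0,-1]
    - [0,-0.35,0,0,-1]
    - [0,-0.4,0,0,-1]
    - [0,-0.45,0,0,-1]
    - [0,-0.5,0,0,-1]
    - [0,-0.5,0,0,-1]

```text
clock: 8.55
eef_pos: [0.5674, 0.0411, 0.0485]
tool_rot: [0.999, 0.034, 0.006, 0.001]
ft_force: [-0.3, -4.0, 20.2]
grip_width: -0.0004
```

Run:
```python
from h import *
cv2.imwrite("pics/wrist5.png",imaging.camera("wrist")[:,:,::-1]);o=bot.get_obs();print(o["eef_pos"],o["ft_force"])
```

```text
[0.56734828 0.04115746 0.04845129] [-1.48371935 -2.62400044 20.71057235]
```

View pics/wrist5.png

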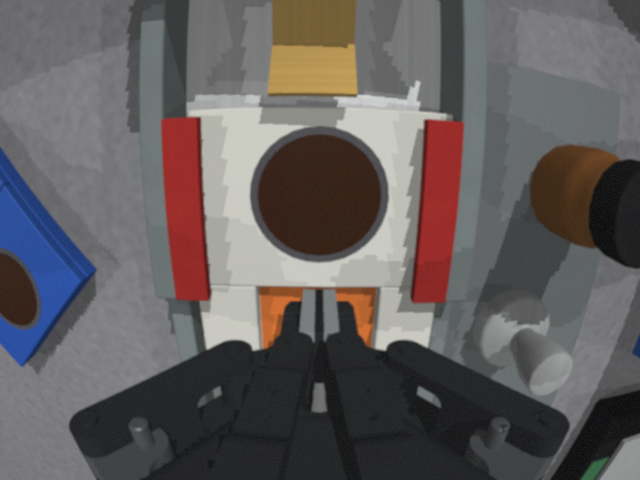

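Call:
carry_out:
  moves:
    - [0,-0.05,0,0,-1]
    - [0,-0.1,0,0,-1]
    - [0,-0.15,0,0,-1]
    - [0,-0.2,0,0,-1]
    - [0,-0.25,0,0,-1]
    - [0,-0.3,0,0,-1]
    - [0,-0.35,0,0,-1]
    - [0,-0.4,0,0,-1]
    - [0,-0.4,0,0,-1]

```text
clock: 9.5
eef_pos: [0.5649, 0.0809, 0.0484]
tool_rot: [0.999, 0.034, 0.006, 0.001]
ft_force: [0.2, -3.7, 18.6]
grip_width: -0.0
```

Run:
```python
from h import *
cv2.imwrite("pics/wrist6.png",imaging.camera("wrist")[:,:,::-1]);o=bot.get_obs();print(o["eef_pos"],o["ft_force"])
```

```text
[0.56488578 0.08088494 0.04833586] [ 0.63570345 -3.94489761 19.97869551]
```

View pics/wrist6.png

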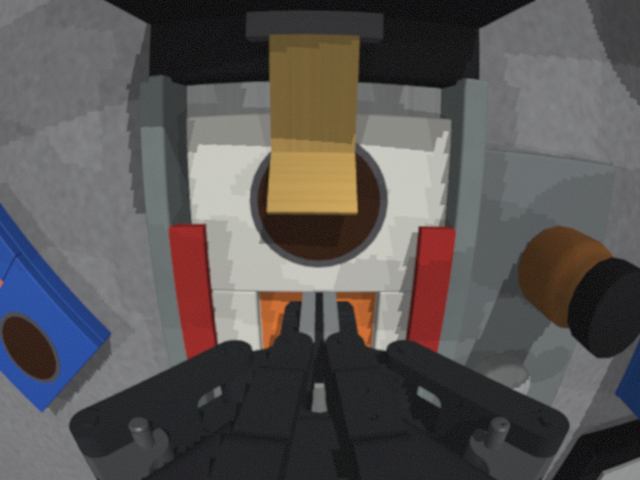

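Call:
carry_out:
  moves:
    - [0,-0.03,0,0,-1]
    - [0,-0.06,0,0,-1]
    - [0,-0.09,0,0,-1]
    - [0,-0.12,0,0,-1]
    - [0,-0.14,0,0,-1]
    - [0,-0.14,0,0,-1]

```text
clock: 10.15
eef_pos: [0.5636, 0.0941, 0.048]
tool_rot: [0.999, 0.033, 0.006, 0.002]
ft_force: [0.1, -6.2, 18.4]
grip_width: -0.0001
```

Run:
```python
from h import *
cv2.imwrite("pics/wrist7.png",imaging.camera("wrist")[:,:,::-1]);o=bot.get_obs();print(o["eef_pos"],o["ft_force"])
```

```text
[0.56367323 0.09407562 0.04804366] [ 0.02135614 -6.28310864 17.23858336]
```

View pics/wrist7.png

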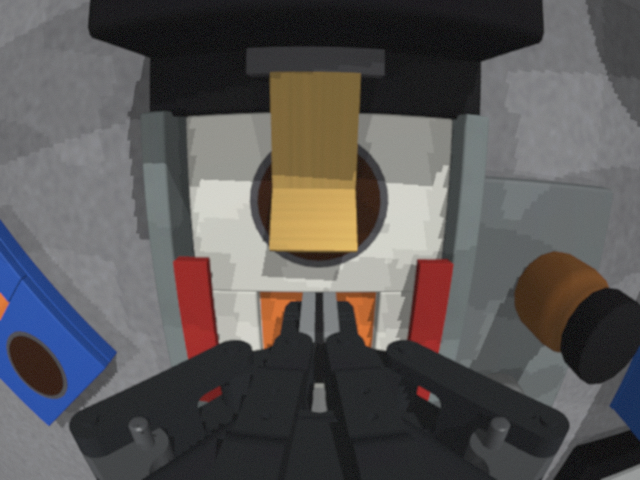

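Call:
carry_out:
  moves:
    - [0,-0.02,0,0,-1]
    - [0,-0.04,0,0,-1]
    - [0,-0.05,0,0,-1]
    - [0,-0.05,0,0,-1]

```text
clock: 10.6
eef_pos: [0.5634, 0.0946, 0.048]
tool_rot: [0.999, 0.032, 0.006, 0.006]
ft_force: [1.3, -17.3, 19.8]
grip_width: -0.0001
```

Call:
carry_out:
  moves:
    - [0,-0.02,0,0,-1]
    - [0,-0.03,0,0,-1]
    - [0,-0.03,0,0,-1]
    - [0,-0.03,0,0,-1]

```text
clock: 11.0
eef_pos: [0.5634, 0.0949, 0.048]
tool_rot: [0.999, 0.03, 0.006, 0.009]
ft_force: [1.2, -25.4, 20.4]
grip_width: -0.0001
```

Run:
```python
from h import *
m=imaging.camera_model("wrist")
cv2.imwrite("pics/wrist8.png",imaging.camera("wrist")[:,:,::-1]);o=bot.get_obs();print(o["eef_pos"],o["ft_force"])
T=np.array([.5643,.0505]);u=np.array([-.0663,.9978]);v=np.array([u[1],-u[0]])
for x,z in((124,.030),(54,.030),(0,.039),(70,.039)): print(x,proj(m,[*(T+u*x/1000),z],True))
for n,a,b,z in(("nose?",225,116,.030),("rim",250,291,.030)): 
    p=onz(m,a,b,z,True)[:2]-T;print(n,p@u,p@v)
for n,c in(("side",(190,210,350,330)),("scene",(270,200,430,320))):
    im=imaging.camera(n)[:,:,::-1]
    cv2.imwrite(f"pics/{n}8.png",cv2.resize(im[c[1]:c[3],c[0]:c[2]],None,fx=4,fy=4,interpolation=2))
```

```text
[0.56340687 0.09488918 0.04804358] [  1.55510152 -24.5661019   20.84812152]
124 [311.08558007 115.73540602]
54 [312.89553838 296.64505436]
0 [314.37845467 409.82116982]
70 [312.3126061  268.54967042]
nose? 0.12498706270580091 -0.03091433335942935
rim 0.05652912542546096 -0.025296721154898602
```

View pics/wrist8.png

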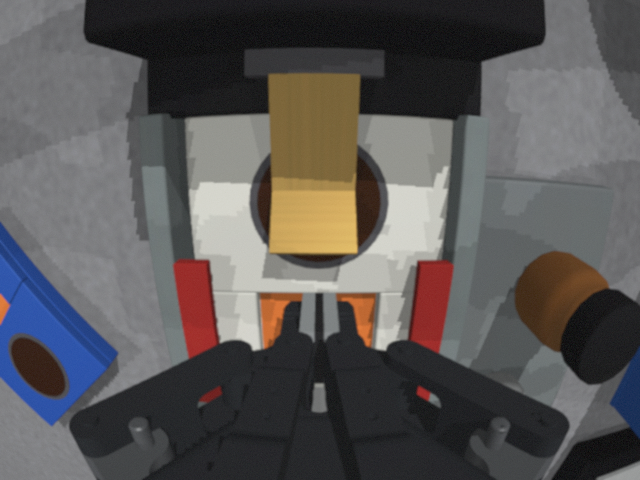

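View pics/scene8.png

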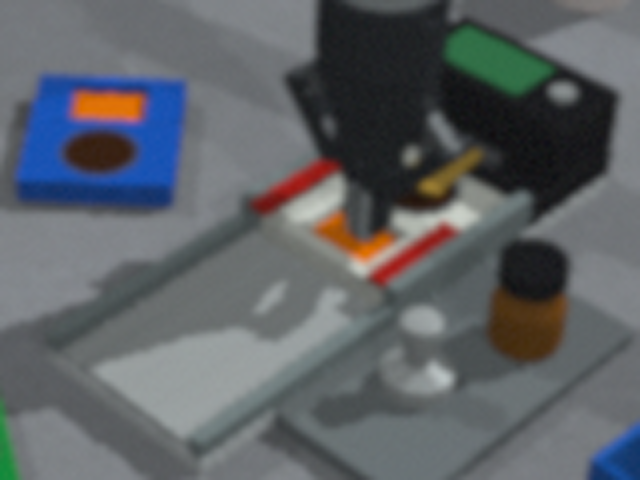

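Call:
carry_out:
  moves:
    - [0,0.01,-0.015,0,-1]
    - [0,0.02,-0.03,0,-1]
    - [0,0.03,-0.04,0,-1]
    - [0,0.07,-0.06,0,-1]
    - [0,0.1,-0.1,0,-1]
    - [0,0.1,-0.2,0,-1]
    - [0,0.1,-0.4,0,-1]
    - [0,0.1,-0.7,0,-1]
    - [0,0.1,-1,0,-1]
    - [0,0.1,-1,0,-1]

```text
clock: 12.15
eef_pos: [0.5622, 0.095, 0.149]
tool_rot: [0.999, 0.035, 0.005, -0.001]
ft_force: [0.2, 0.2, 0.2]
grip_width: -0.0001
```

Call:
carry_out:
  moves:
    - [0,0.5,-0.2,0,-1]
    - [0,1,-0.2,0,-1]
    - [0,1,-0.2,0,-1]
    - [0,1,-0.2,0,-1]

```text
clock: 12.55
eef_pos: [0.5657, -0.007, 0.1632]
tool_rot: [0.999, 0.033, -0.0, -0.0]
ft_force: [-0.6, -0.2, -0.1]
grip_width: 0.0002
```

Run:
```python
from h import *
m=imaging.camera_model("wrist");im=imaging.camera("wrist")[:,:,::-1]
cv2.imwrite("pics/wrist9.png",im);o=bot.get_obs();print(o["eef_pos"],o["ft_force"])
T=np.array([.5643,.0505]);u=np.array([-.0663,.9978])
for n,x,z in(("stop",124,.032),("nose",124,.030),("rimF",54,.030),("rimR",14,.030),("tail",4,.030),("throat",0,.039)): print(n,proj(m,[*(T+u*x/1000),z],True).round(1))
import json;json.dump({k:np.array(v).tolist() for k,v in m.items()},open("w9.json","w"))
for n,c in(("side",(190,210,350,330)),("scene",(270,200,430,320))):
    im=imaging.camera(n)[:,:,::-1]
    cv2.imwrite(f"pics/{n}9.png",cv2.resize(im[c[1]:c[3],c[0]:c[2]],None,fx=4,fy=4,interpolation=2))
```

```text
[ 0.56552464 -0.00589162  0.16300044] [ 0.5958737   0.57414938 -0.61056374]
stop [322.3 -21.6]
nose [322.3 -20.6]
rimF [322.4  75.3]
rimR [322.4 134.4]
tail [322.4 149.3]
throat [322.5 156.2]
```

View pics/wrist9.png

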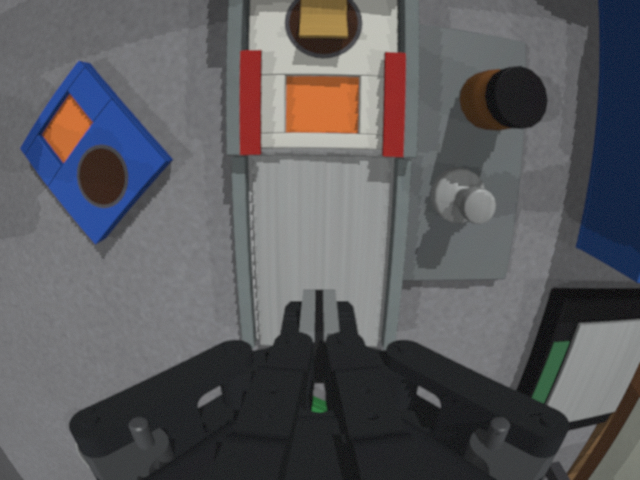

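View pics/scene9.png

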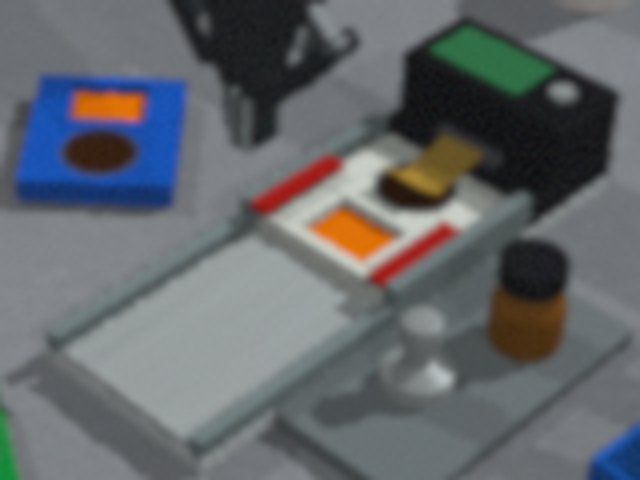

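View pics/side9.png

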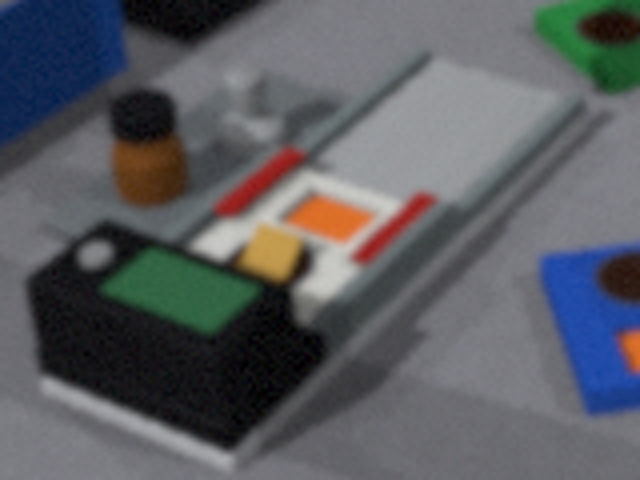

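Run:
```python
from h import *
m=imaging.camera_model("scene");im=np.ascontiguousarray(imaging.camera("scene")[:,:,::-1])
T=np.array([.5643,.0505]);u=np.array([-.0663,.9978]);v=np.array([u[1],-u[0]])
def px(x,y,z): return (proj(m,[*(T+u*x/1000+v*y/1000),z])-[320,240])*10
c=cv2.resize(im[240:290,320:390],None,fx=10,fy=10,interpolation=cv2.INTER_CUBIC)
for nm,z,x,col in(("top",.030,4,(0,0,255)),("20",.020,-2,(0,255,0)),("12.5",.0125,-2,(255,0,0))):
    for y in(-35,-20,-5,10,25,40): cv2.circle(c,tuple(int(q) for q in px(x,y,z)),3,col,-1)
cv2.imwrite("pics/tail.png",c)
```

```text
(no output)
```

View pics/tail.png

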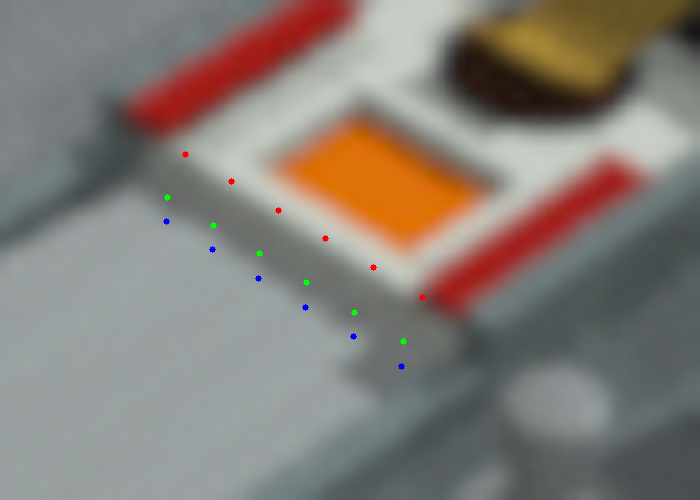

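The tail's top edge lies on the home prediction (red dots). The plate's edge lies on the "up" line at 20 mm (green) and not on the "down" line (blue).

```bash
python3 -c "
from h import *
order.job_done();o=bot.get_obs();print(o['clock'],o['ft_force'])"
```

```text
the job is handed in; nothing more can be done
the job is handed in; nothing more can be done
```

The dark brown cassette is loaded and the job is handed in at about 13 s of the 43 s allowed; no verdict was reported.

With the shut fingertips in the orange well, I pressed it down until the plate was fully down. The force peaked at about 36 N, and I eased it to about 20 N for sliding. I then slid it under the lips and the leaf until it hit the stop, where pushing rose to 25 N with only 0.3 mm more movement. After that I eased off, lifted the fingers out and moved them back over the loading plate.

**What the last checks showed:**
- **Home position:** before release the nose measured 125 mm past the throat, against 124 mm nominal. After release, the well and tail edges still sat within a few pixels of where they should be at home.
- **Leaf and plate:** the leaf spring lies on the cassette in the pictures. The plate's edge matches the raised height (20 mm), not the lowered one. I judged both from pictures, since their joint values can't be read.
- **Other objects:** the jar and tamper looked unmoved. I did not measure the other objects, but the arm never went near them at their height.
- **Contact:** the force reading after retreat was under 1 N in each axis, so the robot touches nothing.

One rough check differed slightly: before release, the well's front edge measured about 2.5 mm past its home position. That is about the camera's calibration error, and the edge matched once the fingers were clear. No check failed.

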